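Clear, tighten and lock the moulding-box clamp

TASK

With the scraper block, sweep the three chips off the clamp's deck into the orange tray without touching them with the fingers, and stand the block back upright on the bench. Then push the castle nut's lever clockwise until it is tight (the red stripe) and a little further, just to where the next slot lines up with the locking key, without over-tightening past it. Finally push the key fully home through the nut and stud by its red tab, and leave the other things on the bench alone.

Things in the scene. Friction and masses are not known exactly. Their poses are not given: they have to be found in the camera images.
- clamp: Fixed wooden moulding box 340 x 150 mm with a blue clamp plate on top (top at z 78). Origin on the bench under the castle nut's axis. +x: the way the locking key travels, from green guide to nut; +y: side where the nut's lever swings; orange tray on the -y side; z up. The texts give x, y, z in this clamp frame, in mm.
- deck (a point): Middle of the open, rimless stretch of steel deck where the chips lie, at clamp (-60, 0, 108), axes as the clamp's. Deck top is z 108: a strip y -28 to 28, x -240 to -30, widened towards the tray to y -87 for x -105 to -30. The open stretch lies between the guide's bridge (x -90) and the nut (x -28).
- guide (a point): Middle of the bridge's top, clamp (-99, 0, 128), axes as the clamp's. Green key guide on the deck: two rails, x -234 to -92, |y| 5.5 to 17.5, 12 high (top z 120), joined by the bridge, x -108 to -90, top z 128.
- tray (a point): Middle of the orange catch tray's floor, clamp (-60, -138.5, 4), axes as the clamp's. Tray 160 (x) x 125 (y) mm, walls 4 thick and 45 high, standing on the bench; its inner edge lies just under the deck's -y edge.
- nut_axis (a point): On the axis of nut and stud at deck height, clamp (0, 0, 108), axes as the clamp's. Brass castle nut 56 mm across, top z 126, six slots 15 mm wide open at the top, every 60 deg, one of them over the lever. The dark stud in it (26 mm, top z 131) has a fixed cross-slot along x, 15 wide, open at the top: the cotter opening.
- nut (a joint): Turn of the nut with its lever, rad, growing clockwise from above, 0 to 2.4. The lever points at 150 deg minus this (anticlockwise from clamp +x). A slot faces the key at 0.524 and 1.571. Tight from 1.05 on (lever over the red stripe), so the slot to use is at 1.571; beyond 1.85 is over-tightened. Stays where left; stiffens from 0.55 to 0.8 N m as it tightens.
- lever_end (a point): On the lever's axis 115 mm from the nut's axis, z 95. The lever is a level bar 14 wide, 14 high (z 88 to 102), 23 to 123 mm from the axis, orange sleeve on the outer 45 mm (15.5 wide). Under it only the blue plate (top z 78, out to y 75). Axes: the clamp's at joint 0, turning with the nut.
- key: Loose brass locking key in the guide: bar 9 wide, 11 high, 136 long, rounded nose; at its tail an upright red-topped tab, 14 long, 9 wide, top 38 above the underside. Origin under the tab's middle, +x to the nose; axes as the clamp's. Slides on the deck (about 1 N, 1 mm side play). Fully home the tab meets the bridge: origin at clamp x -115.
- key_nose (a point): Tip of the key's nose, half way up, 129 mm ahead of the key's origin. With the key home it has passed through the nut's slot into the stud's.
- scraper: Loose scraper block standing on the bench: light wood with a black rubber foot and a green line, 44 (x) x 24 (y) x 62 high, 0.12 kg. Origin in the middle of its underside, z up. Grip it across its 24 mm thickness (y).
- chip0: Loose copper-coloured casting chip on the open stretch of the deck, about 14 x 11 x 12 mm. Origin in the middle of its underside.
- chip1: Loose copper-coloured casting chip on the open stretch of the deck, about 14 x 11 x 12 mm. Origin in the middle of its underside.
- chip2: Loose copper-coloured casting chip on the open stretch of the deck, about 14 x 11 x 12 mm. Origin in the middle of its underside.
- mallet: Bystander, to be left alone: hammer with a wooden handle lying on the bench, 260 mm long.
- trowel: Bystander, to be left alone: moulder's flat trowel (spatula) lying on the bench, 280 mm long.
- brush: Bystander, to be left alone: brush lying on the bench, 200 mm long.
- jar: Bystander, to be left alone: jar with a blue label standing on the bench, 70 mm diameter, 110 high.
- tin: Bystander, to be left alone: metal tin with a yellow band standing on the bench, 66 mm diameter, 100 high.
- frame: Bystander, to be left alone: small loose pine moulding frame on the bench, 140 x 120 x 40 mm.
- pattern: Bystander, to be left alone: dark wooden disc pattern on the bench, 56 mm diameter, 22 high.
Not all that is in view belongs to the job. Several things have the shape of the key; the one meant has the colours described above. Leave any purple look-alike of the scraper alone.

How it is judged:
On the way, in this order (a step that is already met when the one before it is completed fails the run):
1. the three chips are in the tray (x of chip0 in the frame of tray between -0.08 and 0.08 m and y of chip0 in the frame of tray between -0.065 and 0.06 m and height (world z) of each of chip0, chip1, chip2 below 0.045 m and x of chip1 in the frame of tray between -0.08 and 0.08 m and y of chip1 in the frame of tray between -0.065 and 0.06 m and x of chip2 in the frame of tray between -0.08 and 0.08 m and y of chip2 in the frame of tray between -0.065 and 0.06 m), for 0.2 s.
2. the scraper stands upright on the bench, released (height (world z) of scraper between -0.006 and 0.006 m and angle between scraper's own z axis and vertical below 0.12 rad and contact force between the fingers and scraper below 0.1 N), for 0.2 s.
3. the nut is past tight, with the next slot in line with the key (joint within 0.11 rad of 1.571) (value of joint nut between 1.461 and 1.681 rad and velocity of joint nut below 0.1 rad/s), for 0.2 s.
4. the key is home through the nut's slot into the stud (x of key in the frame of nut_axis between -0.121 and -0.108 m and y of key_nose in the frame of nut_axis between -0.006 and 0.006 m and z of key in the frame of nut_axis below 0.006 m and angle between key's own z axis and vertical below 0.1 rad), for 0.2 s.
At the end, for the whole second after the job is handed in: All three chips lie in the tray; the scraper stands upright (within 0.12 rad) on the bench, released; the nut reads 1.571 within 0.11 rad; the key lies in its guide with the tab within 6 mm of the bridge, its nose within 6 mm of the stud's axis sideways; all at rest (all of step 1 and all of step 2 and all of step 4 and value of joint nut between 1.461 and 1.681 rad and linear speed of each of key, chip0, chip1, chip2 below 0.02 m/s); the robot touches nothing.
It fails at once if the nut is over-tightened (joint beyond 1.85) (value of joint nut above 1.85 rad).
It fails at once if the fingers touch a chip (contact force between the fingers and chip0 above 0.5 N or contact force between the fingers and chip1 above 0.5 N or contact force between the fingers and chip2 above 0.5 N).
It fails at once if a bystander is moved by more than 40 mm (distance of any of mallet, trowel, brush, jar, tin, frame, pattern from where it was at the start of the episode above 0.04 m).
It also fails if it takes over 72 s, if anything falls off the work surface, if the arm or the gripper's body presses on something with over 40 N, if the wrist force passes 120 N, or if a joint passes its speed limit or range.

ROBOT

A 7-joint arm with a two-finger parallel gripper is mounted at the origin on the work surface. World frame = base frame: x ahead of the robot, y to its left, z up, the work surface at z = 0. Lengths are in m, angles in rad, forces in N, time in s.
With the tool pointing down it reaches from about 0.425 to 0.925 m from the base axis. Payload 6.8 kg.
Tool frame: the origin (TCP) lies at the very end of the fingers, on their centre line; the grasp point (between the pads) lies 19 mm behind it; z points along the fingers, y is the line along which they close (so a half turn about z gives the same grasp; the last joint's range is limited). The gripper opens to 85 mm and grips with 20 to 120 N. Pads are 22 mm wide; open, the fingers measure 114 mm over their backs; the gripper's body (76 mm by 85 mm) begins 54 mm behind the grasp point. The pads swing forward as they close: fully open they stand 13 mm farther back than shut.
Start: joints at [-0.108, 0.477, 0.022, 1.555, -0.011, 1.109, -0.083], TCP at [0.675, 0, 0.231] pointing down, gripper open.
Joint ranges: [-2.96, 2.96], [-0.34, 2.1], [-1.41, 1.46], [0.24, 2.44], [-1.37, 4.51], [0.17, 1.92], [-2.96, 2.96]. Speed limits (rad/s): [2.39, 2.39, 3.14, 3.14, 3.14, 3.14, 3.14].

INTERFACE

Orientations are given as a unit quaternion [w, x, y, z].
In Python, from plant import move_to, move_l, set_joints, grip, wait, inverse_kinematics, read_state, capture, camera_model, MotionError, sign_off, recognise, silhouettes gives the robot as it stands. Calls block until the motion is done:
- move_to(position, orientation): joint-space move of the TCP to a pose.
- move_l(position, max_speed=0.15, ori=None, contact_N=None): straight line of the TCP; ori=None keeps the orientation; max_speed is the mean speed in m/s. With contact_N (N) it stops when the force on the tool has changed by that much, and returns True; else False.
- set_joints(angles): joint-space move.
- grip(opening, newtons=None): finger opening in m; newtons is the grip in N (None keeps the last); returns when the fingers have stopped.
- wait(seconds).
- inverse_kinematics(position, orientation): joint angles nearest the present ones, or None.
- read_state(): the state.
- capture(name): name is "scene" or "side" or "wrist"; returns the picture (400x640x3 uint8, red, green, blue); there is no depth.
- camera_model(name): a dict with "fx", "fy", "cx", "cy" (pixels), "cam_to_world" (4x4, takes a point from camera to world coordinates); the wrist camera has in their place "hand_eye" (4x4, takes a point from camera to tool coordinates, whose origin is the TCP and whose axes are the flange's). Camera axes: x right, y down, z forward; pixel columns grow to the right and rows downward; lengths in m; the calibration is good to about 2 mm. A picture is of the moment at which its call begins: read the wrist's pose just before it. camera_model takes no time and is no camera call.
A pose or a line that the arm cannot do raises MotionError and nothing moves.
- sign_off(): hands the job in; it is judged then, once.
Trained networks look in the newest picture that a camera, given by its name, has taken for a name from the list of things; names that differ only in an ending like _2 or _b are one class to them, and where a whole thing is asked for, a point or a joint stands for the part that bears it (a point fixed in the world has none). Each returns a list of dicts, best first, with "confidence" (0 to 1); they miss things now and then, are a little off and sometimes report something else, mostly with a low value. They report only what shows in the picture. A call takes as long as a camera call. They do not tell look-alikes from the thing itself.
- recognise(thing, camera): "rect" ([left, top, right, bottom] as shares, 0 to 1, of the picture: columns of its width, rows of its height, round what is visible of it).
- silhouettes(thing, camera): "mask" (400x640 bool, what is visible of it) and "rect" ([left, top, right, bottom] as shares, 0 to 1, of the picture: columns of its width, rows of its height, round what is visible of it).
The state is a dict: "time": time; "q": joint angles; "dq": joint speeds; "effort": joint torques, N m; "position": TCP position; "tool_rot": TCP orientation; "contact_force": force on the tool from outside, world axes, zero at the start; "wrist_torque": the same for the moment, N m; "grip_width": finger opening in m; "grip_force": force on a finger pad.
Only numpy, scipy, OpenCV 4.12 (cv2) and the standard library are available. Lean on these libraries where they do the work, as an engineer would, in place of code of your own. Each camera call takes 0.05 s, during which the arm holds its last target. There are 200 camera calls.

## Working session

There is one attempt and no reset: what is moved stays moved. The work goes in short steps, each a Python script; the robot and the scene stay as the last script left them, time stands still between calls to the robot, and variables do not carry over. Pictures are saved under pics/ and viewed, at most 10 in all, crops included, and the job is handed in when it is done.

```bash
ls; mkdir -p pics; cat > look.py <<'E'
from plant import *
import cv2
for n in ("scene","side"):
    im=capture(n); cv2.imwrite(f"pics/{n}0.png",im[:,:,::-1])
    m=camera_model(n); print(n,{k:(v if not hasattr(v,'__len__') else [[round(float(a),4) for a in r] for r in v]) for k,v in m.items()})
    for t in ("clamp","scraper","key","nut","chip0","tray","guide","lever_end","mallet","jar","tin"):
        for d in recognise(t,n)[:4]:
            r=d["rect"]; print(t,round(d["confidence"],2),[round(r[0]*640),round(r[1]*400),round(r[2]*640),round(r[3]*400)])
m=camera_model("wrist");print(m)
print(read_state())
E
python3 look.py
```

```text
pics
scene {'fx': 489.6314966997519, 'fy': 489.6314966997519, 'cx': 320.3953596275955, 'cy': 200.2245069037791, 'cam_to_world': [[-0.3871, 0.5192, -0.762, 1.5025], [0.922, 0.2112, -0.3246, 0.4073], [-0.0076, -0.8282, -0.5604, 0.7892], [0.0, 0.0, 0.0, 1.0]]}
clamp 0.6 [244, 168, 383, 245]
scraper 0.69 [233, 169, 246, 190]
scraper 0.56 [204, 178, 217, 204]
scraper 0.43 [272, 179, 307, 215]
key 0.56 [384, 185, 429, 200]
key 0.49 [433, 193, 463, 236]
nut 0.87 [273, 180, 306, 217]
tray 0.6 [433, 194, 462, 237]
tray 0.57 [244, 169, 379, 251]
guide 0.77 [242, 168, 380, 251]
lever_end 0.87 [272, 177, 302, 216]
lever_end 0.59 [291, 278, 309, 300]
mallet 0.88 [470, 205, 497, 269]
mallet 0.48 [473, 256, 517, 312]
mallet 0.29 [241, 170, 381, 246]
tin 0.76 [151, 184, 180, 231]
side {'fx': 362.1842321439511, 'fy': 362.1842321439511, 'cx': 314.8604280371978, 'cy': 203.86725936170012, 'cam_to_world': [[-0.9977, -0.0377, 0.0563, 0.5121], [-0.0677, 0.5496, -0.8327, 0.7842], [0.0005, -0.8346, -0.5509, 0.6298], [0.0, 0.0, 0.0, 1.0]]}
clamp 0.95 [285, 179, 406, 276]
clamp 0.45 [320, 157, 332, 177]
clamp 
[... 852 characters left out ...]
rray([-0.10811803,  0.47695179,  0.02241416,  1.55538577, -0.01150207,
        1.10928188, -0.08310074]), 'dq': array([-0.00046675, -0.00107492, -0.00091616,  0.00027769, -0.00091927,
       -0.00030724,  0.00192727]), 'effort': array([ 5.11776798e-04, -5.96339786e+01,  1.60635419e+00, -2.81550443e+01,
        1.23806726e-02,  1.55275422e-03,  2.13530296e-05]), 'position': array([6.75033027e-01, 1.22072856e-05, 2.31346557e-01]), 'tool_rot': array([2.90728413e-05, 7.07112852e-01, 7.07100708e-01, 4.21961720e-05]), 'contact_force': array([ 0.31724283, -0.81679812, -0.61499405]), 'wrist_torque': array([-0.06984867,  0.06644786, -0.00424177]), 'grip_force': 0.0, 'grip_width': 0.08569830014993586}
```

```bash
python3 - <<'E'
import cv2,numpy as np
a=cv2.imread("pics/scene0.png")[150:320,130:530];b=cv2.imread("pics/side0.png")[130:280,240:440]
cv2.imwrite("pics/sc1.png",cv2.resize(a,None,fx=2,fy=2,interpolation=cv2.INTER_CUBIC))
cv2.imwrite("pics/sd1.png",cv2.resize(b,None,fx=4,fy=4,interpolation=cv2.INTER_CUBIC))
E
```

```text
(no output)
```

View pics/sc1.png

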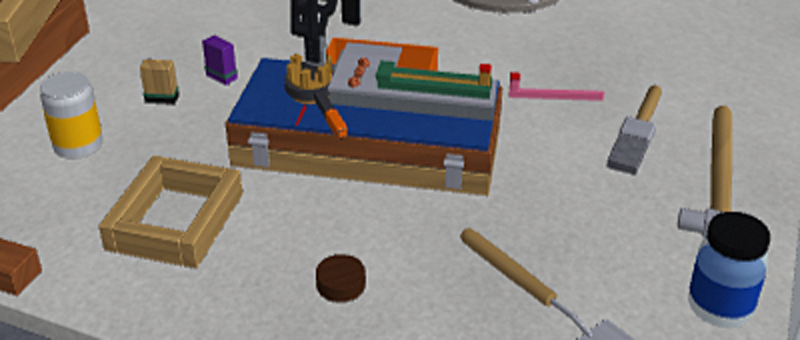

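View pics/sd1.png

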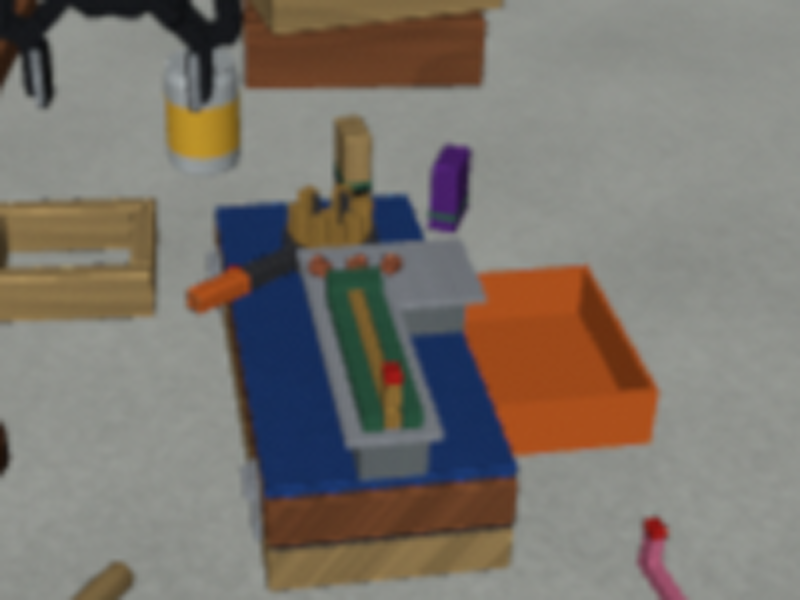

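```bash
cat > h.py <<'E'
from plant import *
import numpy as np, cv2
from scipy.spatial.transform import Rotation as R
def T_cam(n,st=None):
    m=camera_model(n)
    if n!="wrist": return m,np.array(m["cam_to_world"])
    st=st or read_state(); q=st["tool_rot"]; T=np.eye(4); T[:3,:3]=R.from_quat([q[1],q[2],q[3],q[0]]).as_matrix(); T[:3,3]=st["position"]
    return m,T@m["hand_eye"]
def ray(uv,z,m,T):
    d=T[:3,:3]@[(uv[0]-m["cx"])/m["fx"],(uv[1]-m["cy"])/m["fy"],1]; return T[:3,3]+d*(z-T[2,3])/d[2]
def proj(P,m,T):
    p=(np.atleast_2d(P)-T[:3,3])@T[:3,:3]; return np.c_[m["fx"]*p[:,0]/p[:,2]+m["cx"],m["fy"]*p[:,1]/p[:,2]+m["cy"]]
def ori(yaw):  # tool down, tool y axis along world angle yaw
    y=np.array([np.cos(yaw),np.sin(yaw),0]);z=np.array([0,0,-1.]);x=np.cross(y,z)
    q=R.from_matrix(np.c_[x,y,z]).as_quat(); return np.array([q[3],q[0],q[1],q[2]])
E
python3 - <<'E'
from h import *
m,T=T_cam("scene"); s=lambda x,y:(130+x/2,150+y/2)
m2,T2=T_cam("side"); d=lambda x,y:(240+x/4,130+y/4)
for n,p,z in [("nut",s(309,70),.126),("tab",s(486,68),.146),("scraper base",s(160,101),0),("purple",s(221,80),0),("tray",s(385,40),.045),("lever",s(342,130),.095),("jar",s(727,310),0),("tin",s(75,150),0),("pl1",s(227,122),.078),("pl2",s(500,135),.078),("pl3",s(265,60),.078),("frame",s(170,225),.02),("pinktab",s(515,78),.0)]: print(n,ray(p,z,m,T).round(3))
for n,p,z in [("nut",d(330,215),.126),("tab",d(393,370),.146),("pl1",d(217,208),.078),("pl3",d(408,196),.078),("pl2",d(265,495),.078),("pl4",d(515,465),.078),("trayFR",d(657,390),.045),("trayBR",d(588,267),.045),("lever",d(190,300),.095)]: print(n,ray(p,z,m2,T2).round(3))
E
```

```text
nut [ 0.572 -0.088  0.126]
tab [0.513 0.127 0.146]
scraper base [ 0.551 -0.344  0.   ]
purple [ 0.469 -0.291  0.   ]
tray [ 0.34  -0.08   0.045]
lever [ 0.635 -0.013  0.095]
jar [0.663 0.457 0.   ]
tin [ 0.694 -0.384  0.   ]
pl1 [ 0.653 -0.165  0.078]
pl2 [0.55  0.161 0.078]
pl3 [ 0.504 -0.191  0.078]
frame [ 0.793 -0.167  0.02 ]
pinktab [0.299 0.112 0.   ]
nut [ 0.549 -0.079  0.126]
tab [0.504 0.125 0.146]
pl1 [ 0.639 -0.166  0.078]
pl3 [ 0.494 -0.195  0.078]
pl2 [0.574 0.158 0.078]
pl4 [0.43  0.122 0.078]
trayFR [ 0.326 -0.002  0.045]
trayBR [ 0.357 -0.154  0.045]
lever [ 0.639 -0.014  0.095]
```

```bash
python3 - <<'E'
from h import *
o=[0,.7071068,.7071068,0]
for z in (.42,.38,.34):
    try: move_to([.53,.04,z],o); print(z);break
    except MotionError as e: print(e)
wait(.3); st=read_state(); im=capture("wrist"); cv2.imwrite("pics/w1.png",im[:,:,::-1])
import pickle; m,T=T_cam("wrist",st); pickle.dump(({k:m[k] for k in("fx","fy","cx","cy")},T),open("w1.pkl","wb"))
for t in ("scraper","key","nut","chip0","chip1","chip2","tray","lever_end"):
    for d in recognise(t,"wrist")[:4]: 
        r=d["rect"]; print(t,round(d["confidence"],2),[round(r[0]*640),round(r[1]*400),round(r[2]*640),round(r[3]*400)])
print(read_state()["q"])
E
```

```text
0.42
scraper 0.6 [314, 339, 339, 382]
scraper 0.56 [268, 319, 293, 362]
key 0.95 [291, 83, 325, 183]
key 0.56 [154, 3, 200, 95]
nut 0.85 [312, 193, 407, 278]
chip0 0.73 [318, 338, 338, 384]
chip0 0.7 [183, 59, 404, 304]
chip0 0.48 [297, 211, 309, 226]
chip1 0.73 [318, 338, 338, 384]
chip1 0.7 [183, 59, 404, 304]
chip1 0.48 [297, 211, 309, 226]
chip2 0.73 [318, 338, 338, 384]
chip2 0.7 [183, 59, 404, 304]
chip2 0.48 [297, 211, 309, 226]
tray 0.62 [182, 61, 403, 306]
lever_end 0.65 [305, 188, 403, 281]
[-1.98282663e-01  1.14072710e-01  6.25707622e-03  1.62322557e+00
 -7.21387630e-04  1.40417399e+00 -1.91968470e-01]
```

View pics/w1.png

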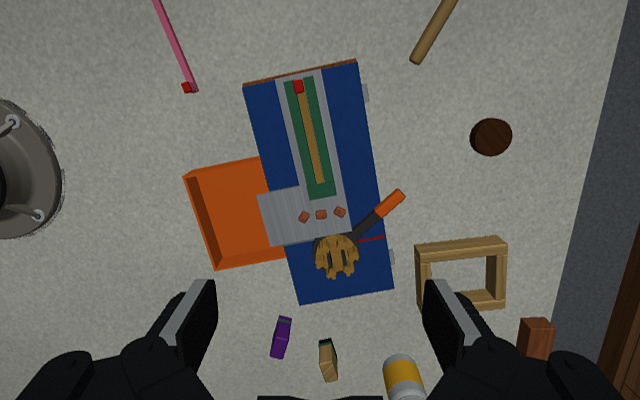

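```bash
cat > fit.py <<'E'
from h import *
import pickle
from scipy.optimize import minimize
S=4
def c2w(p,P):
    c,s=np.cos(p[2]),np.sin(p[2]);P=np.atleast_2d(P).astype(float)/1000
    return np.c_[p[0]+c*P[:,0]-s*P[:,1],p[1]+s*P[:,0]+c*P[:,1],P[:,2]]
def box(x0,x1,y0,y1,z0,z1): return [(x,y,z) for x in(x0,x1) for y in(y0,y1) for z in(z0,z1)]
def hullmask(p,boxes,m,T,shape):
    M=np.zeros((shape[0]*S,shape[1]*S),np.uint8)
    for b in boxes:
        uv=proj(c2w(p,box(*b)),m,T); h=cv2.convexHull(((uv+.5)*S-.5).astype(np.float32))
        cv2.fillPoly(M,[np.round(h*16).astype(np.int32)],255,shift=4)
    return cv2.resize(M,(shape[1],shape[0]),interpolation=cv2.INTER_AREA)/255.
if __name__=="__main__":
    m,T=pickle.load(open("w1.pkl","rb")); im=cv2.imread("pics/w1.png"); hsv=cv2.cvtColor(im,cv2.COLOR_BGR2HSV)
    g=cv2.inRange(hsv,(50,100,30),(90,255,255)); g[:60]=0; g[230:]=0
    b=cv2.inRange(hsv,(100,130,50),(125,255,255)); b[310:]=0; b[:,:235]=0;b[:,400:]=0
    def hull(M):
        M=cv2.morphologyEx(M,cv2.MORPH_OPEN,np.ones((2,2)));pts=cv2.findNonZero(M); o=np.zeros_like(M); cv2.fillConvexPoly(o,cv2.convexHull(pts),1); return o.astype(float)
    G,B=hull(g),hull(b)
    def cost(p,full=False):
        a=hullmask(p,[(-234,-92,-17.5,17.5,120,120),(-108,-90,-17.5,17.5,108,128),(-234,-233,-17.5,17.5,108,120)],m,T,G.shape)
        q=hullmask(p,[(p[3]*1000,p[3]*1000+340,-75,75,78,78)],m,T,G.shape)
        e=[np.abs(a-G).sum()/G.sum(),np.abs(q-B).sum()/B.sum()]
        return e if full else sum(e)
    best=None
    for p0 in ([.56,-.085,-1.34,-.25],[.555,-.08,-1.32,-.26]):
        r=minimize(cost,p0,method="Nelder-Mead",options=dict(initial_simplex=np.array([p0]+[[p0[j]+(.01 if j!=2 else .03)*(i==j) for j in range(4)] for i in range(4)]),xatol=1e-5,fatol=1e-5,maxiter=400))
        print(r.x.round(4),r.fun,cost(r.x,True))
        if best is None or r.fun<best.fun: best=r
    p=best.x; np.save("clamp.npy",p)
    v=im.copy()
    for bx in [(-234,-92,-17.5,17.5,120,120),(-108,-90,-17.5,17.5,128,128),(-105,-30,-87,28,108,108),(-240,-30,-28,28,108,108),(p[3]*1000,p[3]*1000+340,-75,75,78,78),(-140,20,-201,-76,45,45)]:
        x0,x1,y0,y1,z,_=bx; uv=proj(c2w(p,[(x0,y0,z),(x1,y0,z),(x1,y1,z),(x0,y1,z)]),m,T); cv2.polylines(v,[np.round(uv*16).astype(np.int32)],True,(0,255,255),1,shift=4)
    for P in [(0,0,126),(28,0,126),(0,28,126),(-28,0,126),(0,-28,126),(-99.6,57.5,95)]: cv2.circle(v,tuple(np.round(proj(c2w(p,P),m,T)[0]).astype(int)),1,(255,0,255),-1)
    cv2.imwrite("pics/fit.png",cv2.resize(v[50:320,170:420],None,fx=2.2,fy=2.2,interpolation=cv2.INTER_CUBIC))
    # chips, scraper, purple, tab
    def blobs(M,z,name):
        n,l,s,c=cv2.connectedComponentsWithStats(M)
        for i in range(1,n):
            if s[i,4]>20:
                w=ray(c[i],z,m,T); cs,sn=np.cos(p[2]),np.sin(p[2]); d=w[:2]-p[:2]; print(name,c[i].round(1),s[i,4],"world",w.round(4),"clamp",(np.array([cs*d[0]+sn*d[1],-sn*d[0]+cs*d[1]])*1000).round(1))
    ch=cv2.inRange(hsv,(3,90,60),(14,230,255)); M=np.zeros_like(ch); M[200:228,290:352]=ch[200:228,290:352]; blobs(M,.114,"chip")
    rd=cv2.inRange(hsv,(0,200,120),(4,255,255)); M=np.zeros_like(rd); M[75:100,280:315]=rd[75:100,280:315]; blobs(M,.146,"tab")
E
python3 fit.py
```

```text
[ 0.5533 -0.0988 -1.3649 -0.2399] 0.05465237725677201 [np.float64(0.02532423283214631), np.float64(0.029328144424625696)]
[ 0.5534 -0.099  -1.3652 -0.2406] 0.052962716901911705 [np.float64(0.024541677657610127), np.float64(0.02842103924430158)]
chip [339.4 211.4] 92 world [ 0.5557 -0.0328  0.114 ] clamp [-64.3  15.8]
chip [303.3 216.6] 85 world [ 0.5082 -0.04    0.114 ] clamp [-67.  -32.1]
chip [320.6 214.1] 87 world [ 0.5311 -0.0365  0.114 ] clamp [-65.7  -9.1]
tab [298.1  85.4] 85 world [0.5066 0.1237 0.146 ] clamp [-227.6   -0.4]
```

View pics/fit.png

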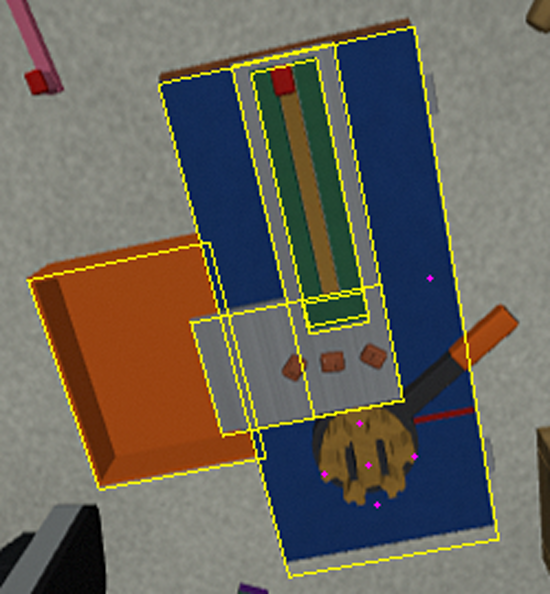

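```bash
python3 - <<'E'
from h import *
import pickle
from fit import c2w
p=np.load("clamp.npy"); m,T=pickle.load(open("w1.pkl","rb"))
w=ray((399.5,194.5),.095,m,T)[:2]-p[:2]; print("lever clamp deg",np.degrees(np.arctan2(w[1],w[0])-p[2]),np.hypot(*w))
move_to([.55,-.22,.33],[0,.7071068,.7071068,0]); wait(.3); st=read_state(); im=capture("wrist")
m,T=T_cam("wrist",st); pickle.dump(({k:m[k] for k in("fx","fy","cx","cy")},T),open("w2.pkl","wb")); cv2.imwrite("pics/w2f.png",im[:,:,::-1])
for d in silhouettes("scraper","wrist"):
    r=np.array(d["rect"])*[640,400,640,400]; print(d["confidence"],r.round()); c=proj
uv=proj([[.551,-.344,.03]],m,T)[0]; print(uv)
x,y=int(uv[0]),int(uv[1]); x0=max(0,x-130);y0=max(0,y-100)
print(x0,y0); cv2.imwrite("pics/w2.png",cv2.resize(im[y0:y0+200,x0:x0+260,::-1],None,fx=3,fy=3,interpolation=cv2.INTER_CUBIC))
E
```

```text
lever clamp deg 123.09818496772559 0.11850967813076063
0.64 [233. 195. 267. 241.]
0.57 [300. 225. 329. 278.]
[319.71423902 249.40478886]
189 149
```

View pics/w2.png

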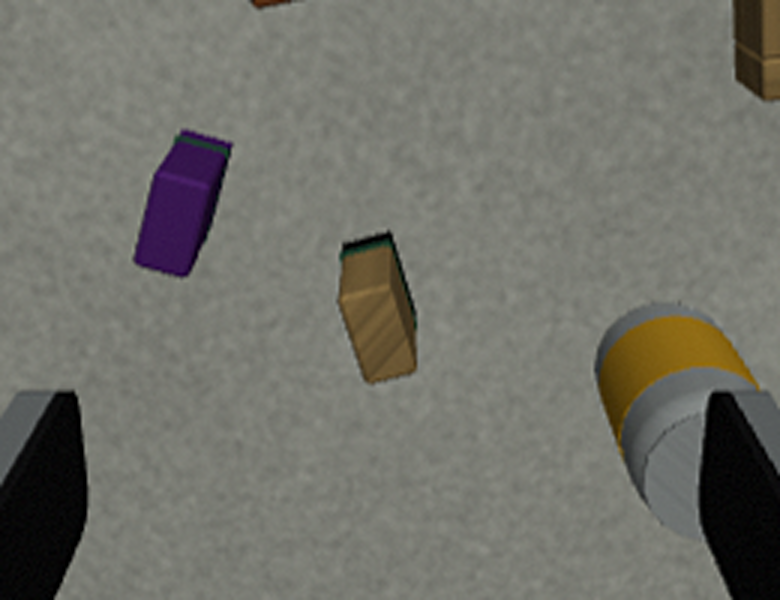

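```bash
python3 - <<'E'
from h import *
import pickle
m,T=pickle.load(open("w2.pkl","rb")); f=lambda x,y:((x+.5)/3-.5+189,(y+.5)/3-.5+149)
c=[ray(f(*q),.062,m,T)[:2] for q in [(340,300),(391,284),(416,372),(368,382)]]; c=np.array(c); print(c.round(4), c.mean(0))
print("widths",np.linalg.norm(c-np.roll(c,-1,0),axis=1), "long dir",np.degrees(np.arctan2(*((c[0]+c[1]-c[2]-c[3])[::-1]))))
b=np.array([ray(f(*q),0,m,T)[:2] for q in [(342,244),(390,232)]]); print(b,np.degrees(np.arctan2(*(b[1]-b[0])[::-1])),np.linalg.norm(b[1]-b[0]))
print("tab",ray(f(0,0),0,m,T)[:2])
E
```

```text
[[ 0.5288 -0.328 ]
 [ 0.5501 -0.3207]
 [ 0.5607 -0.3617]
 [ 0.5402 -0.3665]] [ 0.54494736 -0.34421276]
widths [0.02245622 0.04232824 0.0210659  0.0401477 ] long dir 105.52075073267028
[[ 0.526946   -0.32797598]
 [ 0.54955244 -0.32190978]] 15.02085598779088 0.02340619218315593
tab [ 0.37928493 -0.21322577]
```

```bash
python3 - <<'E'
from h import *
from fit import c2w
p=np.load("clamp.npy"); g=np.array([.5445,-.3452]); o=ori(.265); oc=ori(p[2]+np.pi/2)
W=lambda x,y,z:c2w(p,[(x,y,z)])[0]
# feasibility of sweep
for P in (W(-65,46,180),W(-65,46,141),W(-65,-100,141),W(-65,-100,190)): print(P.round(3),inverse_kinematics(P,oc) is not None)
grip(.05,40); move_to([*g,.13],o); print("hit",move_l([*g,.031],.08,contact_N=8)); grip(0.0,40)
st=read_state(); print(st["position"],st["grip_width"],st["grip_force"],st["time"])
zg=st["position"][2]; np.save("zg.npy",zg)
move_l([*g,.24],.15); print(read_state()["grip_width"],read_state()["contact_force"].round(2))
E
```

```text
[ 0.585 -0.026  0.18 ] True
[ 0.585 -0.026  0.141] True
[ 0.442 -0.056  0.141] True
[ 0.442 -0.056  0.19 ] True
hit False
[ 0.54486575 -0.3454117   0.03152125] 0.0237403508561478 39.90652084350586 7.4833
0.023563412071965426 [ 0.54  1.03 -1.27]
```

```bash
python3 - <<'E'
from h import *
from fit import c2w
p=np.load("clamp.npy"); zg=np.load("zg.npy"); oc=ori(p[2]+np.pi/2); z=(zg+.1095)*1000
W=lambda x,y,z:c2w(p,[(x,y,z)])[0]
move_to(W(-65,46,240),oc); print(move_l(W(-65,46,z),.1,contact_N=6)); print(read_state()["position"]-W(-65,46,z))
im=capture("side"); cv2.imwrite("pics/pre.png",im[:,:,::-1])
print(move_l(W(-65,-100,z),.05,contact_N=15)); st=read_state(); print(st["position"]-W(-65,-100,z),st["contact_force"],st["time"],st["grip_width"])
im2=capture("side"); im3=capture("scene")
a=cv2.resize(im[140:230,290:390],None,fx=4,fy=3.3);b=cv2.resize(im2[140:230,290:390],None,fx=4,fy=3.3)
c=cv2.resize(im3[160:235,240:400],None,fx=5,fy=4)
cv2.imwrite("pics/sw.png",np.vstack([np.hstack([a,b]),c])[:,:,::-1])
E
```

```text
False
[ 5.85511047e-04 -2.93765510e-05  7.07763452e-04]
False
[1.29064243e-04 5.15887941e-05 1.95385977e-05] [-0.38571277 -0.46163837 -1.48763369] 14.5083 0.023706757998960715
```

View pics/sw.png

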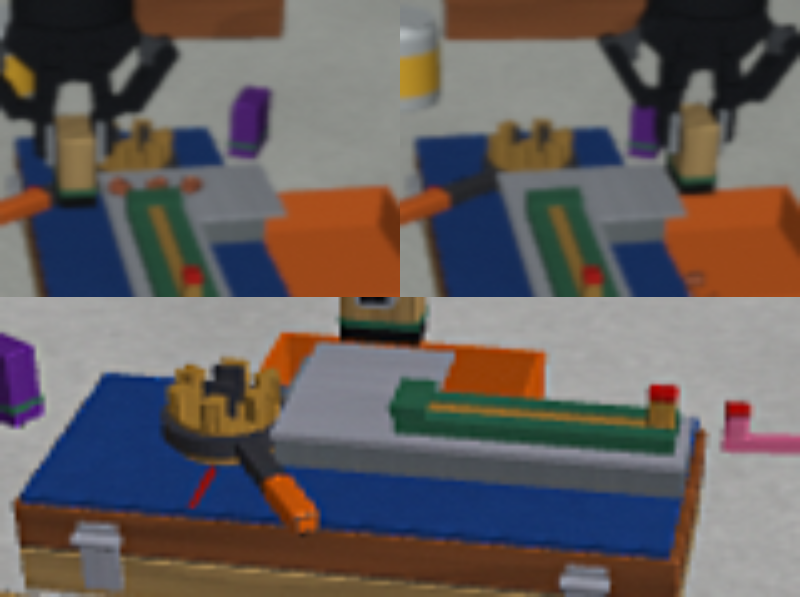

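```bash
python3 - <<'E'
from h import *
from fit import c2w
p=np.load("clamp.npy"); zg=float(np.load("zg.npy")); oc=ori(p[2]+np.pi/2)
W=lambda x,y,z:c2w(p,[(x,y,z)])[0]
move_l(W(-65,-100,260),.15); move_to([.50,.08,.42],[0,.7071068,.7071068,0]); wait(.2)
st=read_state(); im=capture("wrist"); m,T=T_cam("wrist",st); hsv=cv2.cvtColor(im,cv2.COLOR_RGB2HSV)
cen=proj(W(-60,-138.5,4)[None],m,T)[0].astype(int); print(cen)
cv2.imwrite("pics/tray.png",cv2.resize(im[max(0,cen[1]-70):cen[1]+70,max(0,cen[0]-70):cen[0]+110,::-1],None,fx=4,fy=4,interpolation=cv2.INTER_CUBIC))
E
```

```text
[264 232]
```

View pics/tray.png

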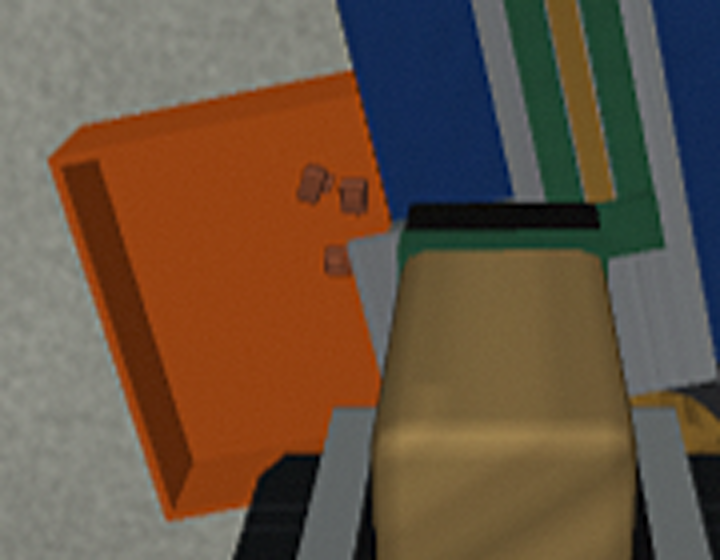

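```bash
python3 - <<'E'
from h import *
p=np.load("clamp.npy"); zg=float(np.load("zg.npy")); g=np.array([.5449,-.3454]); o=ori(.265)
move_to([*g,.15],o); print(move_l([*g,zg+.0005],.06,contact_N=5)); print(read_state()["position"])
grip(.06); move_l([*g,.20],.15); print(read_state()["time"])
L=lambda a,z,r=.103:np.array([p[0]+r*np.cos(p[2]+np.radians(a)),p[1]+r*np.sin(p[2]+np.radians(a)),z])
for k in (90,-90):
    print(k,[None if (q:=inverse_kinematics(L(a,.084),ori(p[2]+np.radians(a+k)))) is None else q.round(2) for a in (123,60)])
# check scraper in side/scene view, lever angle
im=capture("scene"); cv2.imwrite("pics/put.png",cv2.resize(im[160:240,180:340,::-1],None,fx=4,fy=4,interpolation=cv2.INTER_CUBIC))
for d in recognise("scraper","scene")[:2]: print(np.array(d["rect"])*[640,400,640,400])
E
```

```text
False
[ 0.54509081 -0.34552636  0.03234028]
22.3333
90 [array([ 0.02,  0.57, -0.1 ,  1.79,  0.08,  0.79,  2.23]), array([-0.  ,  0.62,  0.15,  1.7 , -0.12,  0.83,  1.45])]
-90 [array([-0.47,  0.64,  0.58,  1.82, -0.46,  0.82, -0.45]), array([-0.45,  0.79,  0.85,  1.74, -0.72,  0.95, -1.2 ])]
[202.176 181.08  218.176 204.68 ]
```

```bash
python3 - <<'E'
from h import *
p=np.load("clamp.npy")
L=lambda a,z,r=.103:np.array([p[0]+r*np.cos(p[2]+np.radians(a)),p[1]+r*np.sin(p[2]+np.radians(a)),z])
O=lambda a:ori(p[2]+np.radians(a-90))
grip(.05,20); move_to(L(123,.20),O(123)); print(move_l(L(123,.085),.1,contact_N=6)); 
grip(0,20); st=read_state(); print(st["grip_width"],st["contact_force"].round(1),st["position"]-L(123,.085))
if st["grip_width"]>.01:
    for a in np.linspace(123,60,8)[1:]:
        hit=move_l(L(a,.085),.08,ori=O(a),contact_N=None); st=read_state(); print(round(a),st["contact_force"].round(1),st["grip_width"].round(4))
    w=st["position"][:2]-p[:2]; print("angle",np.degrees(np.arctan2(w[1],w[0])-p[2]),st["time"])
E
```

```text
False
0.013585974588346178 [-2.3  0.9  5. ] [1.72393150e-05 3.73049398e-04 4.95694461e-04]Traceback (most recent call last):
  File "<stdin>", line 9, in <module>
AttributeError: 'float' object has no attribute 'round'
```

```bash
python3 - <<'E'
from h import *
p=np.load("clamp.npy")
L=lambda a,z,r=.103:np.array([p[0]+r*np.cos(p[2]+np.radians(a)),p[1]+r*np.sin(p[2]+np.radians(a)),z])
O=lambda a:ori(p[2]+np.radians(a-90))
w=read_state()["position"][:2]-p[:2]; print("angle",np.degrees(np.arctan2(w[1],w[0])-p[2]))
for a in np.linspace(123,60,8)[1:]:
    move_l(L(a,.086),.08,ori=O(a)); st=read_state(); print(round(a),st["contact_force"].round(1),round(st["grip_width"],4))
wait(.4); st=read_state()
w=st["position"][:2]-p[:2]; print("angle",np.degrees(np.arctan2(w[1],w[0])-p[2]),st["time"])
grip(.05); move_l(L(60,.20),.12); move_to([.53,.04,.40],[0,.7071068,.7071068,0]); wait(.2)
st=read_state(); im=capture("wrist"); m,T=T_cam("wrist",st)
v=im[:,:,::-1].copy()
def W(P):
    P=np.array(P)/1000.; c,s=np.cos(p[2]),np.sin(p[2]); return np.array([[p[0]+c*P[0]-s*P[1],p[1]+s*P[0]+c*P[1],P[2]]])
a=np.radians(60)
uv=np.array([proj(W([r*np.cos(a)-t*np.sin(a),r*np.sin(a)+t*np.cos(a),102]),m,T)[0] for r,t in ((60,-7),(123,-7.75),(123,7.75),(60,7))])
s=4;b=uv.mean(0).astype(int); x0,y0=b[0]-110,b[1]-60
v=cv2.resize(v[y0:y0+120,x0:x0+160],None,fx=s,fy=s,interpolation=cv2.INTER_CUBIC)
cv2.polylines(v,[np.round(((uv-[x0,y0])+.5)*s).astype(np.int32)],True,(0,255,255),1)
cv2.imwrite("pics/lev.png",v)
E
```

```text
angle 113.79270981409908
114 [ 1.   1.5 -3.7] 0.0135
105 [-0.1  1.2 -3.7] 0.0133
96 [-2.3  0.8 -4.1] 0.0135
87 [-4.5  1.6 -3.4] 0.0135
78 [-5.5  1.5 -3.6] 0.0134
69 [-6.9  2.8 -1.9] 0.0135
60 [-6.7  4.1 -1.4] 0.0132
angle 60.309840990206865 28.8417
```

View pics/lev.png

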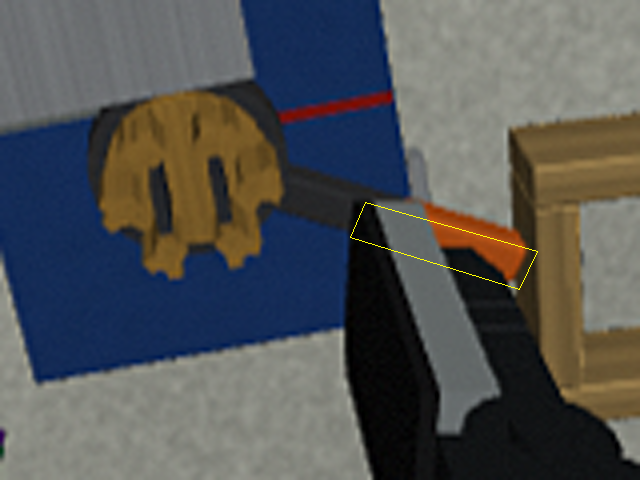

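```bash
python3 - <<'E'
from h import *
from fit import c2w
import pickle
p=np.load("clamp.npy")
move_to([.61,-.07,.32],[0,.7071068,.7071068,0]); wait(.3)
st=read_state(); im=capture("wrist"); m,T=T_cam("wrist",st); pickle.dump(({k:m[k] for k in("fx","fy","cx","cy")},T),open("w3.pkl","wb")); cv2.imwrite("pics/w3f.png",im[:,:,::-1])
v=im[:,:,::-1]; s=3; x0,y0=190,60
v=cv2.resize(v[y0:y0+200,x0:x0+266],None,fx=s,fy=s,interpolation=cv2.INTER_CUBIC)
def line(P,col): cv2.polylines(v,[np.round((proj(c2w(p,P),m,T)-[x0,y0]+.5)*s).astype(np.int32)],True,col,1)
a=np.radians(60); line([(r*np.cos(a)-t*np.sin(a),r*np.sin(a)+t*np.cos(a),102) for r,t in((60,-7),(123,-7),(123,7),(60,7))],(0,255,255))
line([(-105,-87,108),(-30,-87,108),(-30,28,108),(-105,28,108)],(0,255,255))
line([(28*np.cos(t),28*np.sin(t),126) for t in np.linspace(0,6.28,60)],(255,0,255))
line([(-40,-7.5,126),(40,-7.5,126),(40,7.5,126),(-40,7.5,126)],(255,255,255))
line([(-108,-17.5,128),(-90,-17.5,128),(-90,17.5,128),(-108,17.5,128)],(0,0,255))
cv2.imwrite("pics/lev2.png",v)
hsv=cv2.cvtColor(im,cv2.COLOR_RGB2HSV); M=cv2.inRange(hsv,(5,180,100),(14,255,255)); 
n,l,sst,c=cv2.connectedComponentsWithStats(M)
for i in range(1,n):
    if sst[i,4]>100:
        ys,xs=np.nonzero(l==i); W=np.array([ray((x,y),.102,m,T)[:2] for x,y in zip(xs,ys)]); mu=W.mean(0); u=np.linalg.svd(W-mu,full_matrices=False)[2][0]; d=mu-p[:2]
        print(c[i].round(),sst[i,4],"pca deg",(np.degrees(np.arctan2(u[1],u[0])-p[2]))%180,"bearing",np.degrees(np.arctan2(d[1],d[0])-p[2]),np.hypot(*d))
E
```

```text
[140. 156.] 8428 pca deg 179.1581565592077 bearing 238.29998033464778 0.13171619059796275
[354. 225.] 589 pca deg 58.688638423574695 bearing 61.62710424382403 0.09840509331928941
```

View pics/lev2.png

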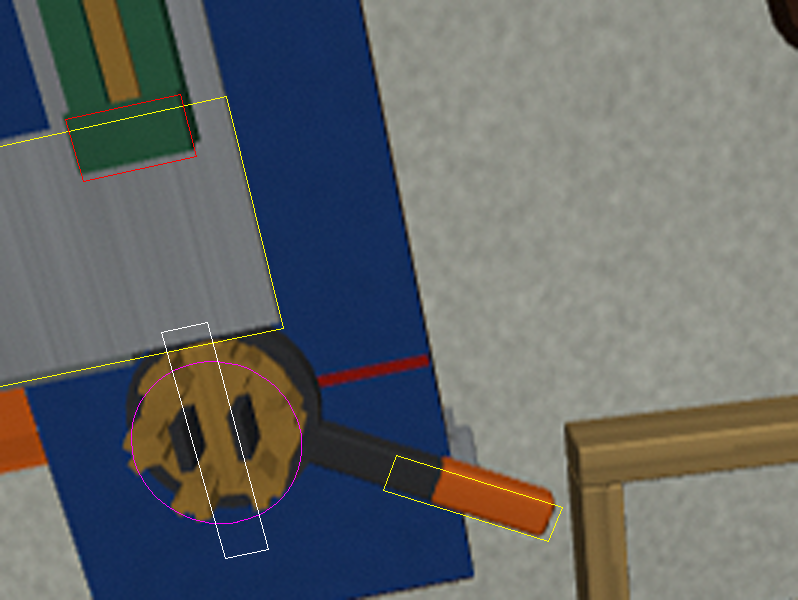

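```bash
python3 - <<'E'
from h import *
from fit import c2w
p=np.load("clamp.npy"); oc=ori(p[2]+np.pi/2); W=lambda x,y,z:c2w(p,[(x,y,z)])[0]
grip(0,20); move_to(W(-266,0,200),oc); print(move_l(W(-266,0,127),.12,contact_N=6))
print(move_l(W(-150,0,127),.06,contact_N=6)); print(read_state()["contact_force"].round(1))
print(move_l(W(-126,0,127),.025,contact_N=6)); st=read_state(); d=st["position"][:2]-p[:2]
print("clamp x",d@[np.cos(p[2]),np.sin(p[2])],st["contact_force"].round(1),st["time"])
x=d@[np.cos(p[2]),np.sin(p[2])]*1000
move_l(W(x-15,0,127),.1); move_l(W(x-15,0,230),.15); move_to([.54,.06,.38],[0,.7071068,.7071068,0]); wait(.3)
st=read_state(); im=capture("wrist"); m,T=T_cam("wrist",st); v=im[:,:,::-1]
c=proj(W(-70,0,110)[None],m,T)[0].astype(int); s=4; x0,y0=c-[70,75]
cv2.imwrite("pics/key.png",cv2.resize(v[y0:y0+150,x0:x0+160],None,fx=s,fy=s,interpolation=cv2.INTER_CUBIC))
E
```

```text
False
False
[ 0.1  0.2 -0.6]
True
clamp x -0.13489644656371574 [1.  0.6 1. ] 37.9
```

View pics/key.png

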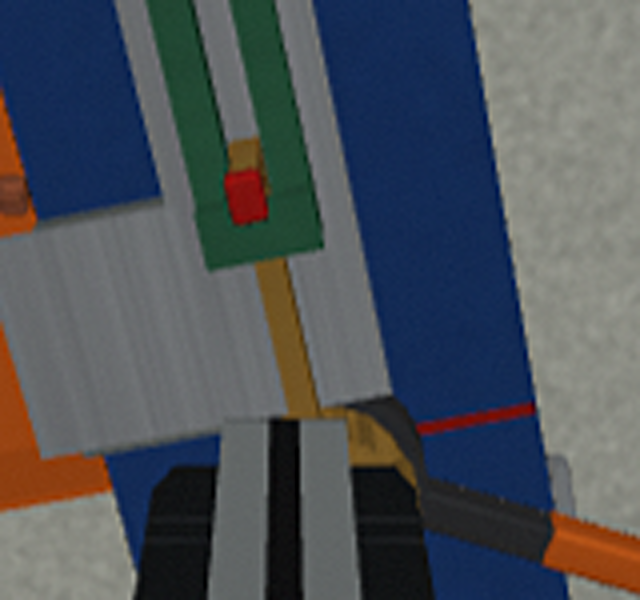

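```bash
python3 -c "
from plant import *
print(sign_off(), read_state()['time'])"
```

```text
the job is handed in; nothing more can be done
the job is handed in; nothing more can be done
```

I handed the job in at about 39 s: three chips are in the tray, the scraper is back on the bench (upright checked only by its detected outline), the nut is at about 1.57 rad by the arm's position, and the key's tab is against the bridge; the hand-in call returned no pass/fail verdict.

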